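# Nest the beakers, lift the oiled sleeve with tongs

### The arm

A 6-joint arm with a two-finger parallel gripper is mounted at the origin on the work surface. World frame = base frame: x ahead of the robot, y to its left, z up, the work surface at z = 0. Lengths are in m, angles in degrees, forces in N, time in s.
With the tool pointing down it reaches from about 0.375 to 0.9 m from the base axis. Payload 3.1 kg.
Tool frame: the origin (TCP) lies on the centre line of the jaws, within the pads' length; the fingertips stand 14 mm ahead of it and the grasp point (between the pads) lies 5 mm behind it (bot.tips_ahead is the distance from the TCP to the fingertips, in m); z points along the fingers, y is the line along which they close (so a half turn about z gives the same grasp; the last joint's range is limited). The gripper opens to 87 mm and grips with 3 to 60 N. Pads are 19 mm wide; open, the fingers measure 117 mm over their backs; the gripper's body (75 mm by 190 mm) begins 51 mm behind the grasp point.
Start: joints at [62.023, 30.224, 82.088, -0, 67.689, -10.227], TCP at [0.191, 0.595, 0.237] pointing down, gripper open.
Joint ranges: [-176.69, 176.69], [-43.24, 126.21], [12.49, 139.97], [-82, 262], [0, 151.66], [-163.58, 163.58]. Speed limits (degrees/s): [159.86, 159.86, 180, 180, 180, 180].

### API

Orientations are given as a 3x3 rotation matrix whose columns are the frame's x, y, z axes.
In Python, from rig import bot gives the robot as it stands.
- The arm moves only by the tool play_rows, never from a script. Its argument "moves" is a list that holds one entry, the list of rows, each a list of 6 numbers: the shift along the tool's x, y, z in mm, then the turn, a rotation vector about the tool's x, y, z in rad. A call has 1 to 5 rows; each row shifts and turns the commanded pose from where the row before left it, along the tool's axes as they then stand; what a row does not reach is not made up. A row lasts 1/10 s, in which the tool goes at most 50 mm and 8.59 degrees, less where a joint would pass 70% of its speed; a pose out of reach is approached as far as the arm can. A call with a gripper value outside its range is refused whole. "fingers" is the opening, from -1 (shut) to 1 (fully open), set as the call begins (left out, the last holds). The fingers move at their own pace and stop on an object; the grip force is fixed at half the most. Time passes only in rows, so rows that do not move let the fingers close. It gives the time, the measured TCP pose, the force, the opening and the grip force at its end, in the units of the state.
- bot.read_state(): the state, without advancing time (a new reading comes with each control period).
- bot.capture(name): name is "scene" or "top" or "wrist"; returns a dict with "image" (400x640x3 uint8, blue, green, red), "fx", "fy", "cx", "cy" (pixels), "distortion" ([k1, k2, p1, p2, k3] as OpenCV has them; the pictures are not rectified), "R" (3x3) and "t" (3): a world point X has camera coordinates R X + t. Camera axes: x right, y down, z forward; pixel columns grow to the right and rows downward; lengths in m; the calibration is good to about 2 mm. A picture is of the moment at which its call begins. There is no depth.
- bot.hand_in(): hands the job in; it is judged then, once.
Trained networks look in a picture, given as the dict that the camera call returned (one of the last four; its "shot" number tells which), for a name from the list of things; names that differ only in an ending like _2 or _b are one class to them, and where a whole thing is asked for, a point or a joint stands for the part that bears it (a point fixed in the world has none). Each returns a list of dicts, best first, with "confidence" (0 to 1); they miss things now and then, are a little off and sometimes report something else, mostly with a low value. They report only what shows in the picture. A call takes as long as a camera call. They do not tell look-alikes from the thing itself.
- bot.search_frame(picture, query): "centre" ([column, row] in pixels, amid what is visible of it).
- bot.silhouettes(picture, query): "pixels" (400x640 bool, what is visible of it) and "centre" ([column, row] in pixels, amid what is visible of it).
- bot.pinpoint(picture, query): "centre" ([column, row] in pixels: a listed point, or the origin of a listed thing).
The state is a dict: "time_s": time; "joint_positions": joint angles; "qvel": joint speeds; "tau": joint torques, N m; "position": TCP position; "tcp_rot": TCP orientation; "force": force on the tool from outside, world axes, zero at the start; "moment": the same for the moment, N m; "opening": opening from 0.0 (shut) to 1.0 (fully open); "grasp_force": force on a finger pad.
Only numpy, scipy, OpenCV 4.12 (cv2) and the standard library are available. Lean on these libraries where they do the work, as an engineer would, in place of code of your own. Each camera call takes 0.05 s, during which the arm holds its last target. There are 200 camera calls.

### The job

Tidy the two empty beakers first: set the one nearer the robot fully home inside the farther one, upright on the bench, and let go. Then take the sprung tongs by their rubber grips, squeeze them on the freshly oiled steel sleeve so that only the tongs touch it (never the gripper or arm), lift it off the bench and finish while still holding it in the tongs, still, over the middle of the nested beakers' mouth and clear above their rim, so that it can drip into them. Leave the carton, the tin and the wrench where they are.

Things in the scene. Friction and masses are not known exactly. Their poses are not given: they have to be found in the camera images.
- cup_near_mid (a point): loose grey plastic beaker nearer the robot (smaller x), 60 g, 75 mm high; point on its axis 37.5 mm above its underside, z up. Lower 45 mm taper from 34 to 50 mm diameter; then a shoulder and a straight collar, 60 mm outside, 54 inside, 30 mm high to the rim. Nested, the upper shoulder rests on the lower rim: 30 mm higher, collar free above, 2 mm play. Grip the collar from above
- cup_far_mid (a point): identical beaker standing farther from the robot (larger x), the one that receives the other; same point, half-way up. The rim of the nested pair is 105 mm above the bench
- tongs_grip (a point): steel tongs (115 g) lying on edge; point midway between the two black outer rubber grips, 13 mm above the underside; x to the tips, y left, z up. Grips 44 mm long, 26 high, 54 mm over their outsides when open, 36 on the sleeve. Round joined end, its back 108 mm behind. Balanced near this point. Sprung open: squeezing starts at 2 N, 3.5 N at 48 mm, 7 N at 36 mm; half of any further force reaches the tips
- tongs_tips (a point): point midway between the two rubber-faced tips of the tongs, 91 mm ahead of tongs_grip along the tongs' x, 11 mm above their underside; axes as tongs_grip. Tip faces 30 mm long (15 mm behind to 15 mm ahead of the point), 22 mm high from the underside, 58 mm apart inside when open, 45 mm with the grips squeezed to 48 mm
- tongs_left (a joint): closing angle of the left arm of the tongs in rad: 0 open, about 0.1 when the tips hold the sleeve, 0.15 shut; the right arm mirrors it
- sleeve_mid (a point): loose steel sleeve (plain bushing) standing on end on the bench, 22 mm diameter, 36 mm high, 60 g, dark bore on top; the point is its centre (18 mm above its underside), z along its axis
- carton: closed cardboard carton, bystander, 70 x 100 x 45 mm high; origin at the centre of its underside
- grease_tin: plain metal tin, bystander, 60 mm diameter, 60 mm high; origin at the centre of its underside
- wrench: steel wrench, bystander, 170 mm long, lying flat; origin at the middle of its underside
Mind the look-alikes: they are no part of the job. Leave any pink or purple look-alike of the part that bears cup_near_mid alone.

How it is judged:
By the outcome, as a careful person would: the job done as asked, in the order asked, and still so for the second after the job is handed in, while the arm keeps its last pose, push and grip.
It also fails if it takes over 64 s, if anything falls off the work surface, if the arm or the gripper's body presses on something with over 40 N, if the wrist force passes 120 N, or if a joint passes its speed limit or range.

## Working session

There is one attempt and no reset: what is moved stays moved. The work goes in short steps, Python scripts to look and compute and a tool call to move; the robot and the scene stay as the last step left them, time stands still between calls to the robot, and variables do not carry over. Pictures are saved under pics/ and viewed, at most 10 in all, crops included, and the job is handed in when it is done.

Besides the shell and the picture viewer there is one more tool, called as a command line: name --argument value ..., lists and objects as JSON in quotes. play_rows: Moves the arm, as the interface text tells. Its arguments: {"type":"object","properties":{"moves":{"type":"array","items":{"type":"array","items":{"type":"array","items":{"type":"number"}}}},"fingers":{"type":"number"}},"required":["moves"]}

```bash
mkdir -p pics; ls; cat > h.py <<'E'
import numpy as np, cv2
from rig import bot
def ray(p,px):
    K=np.array([[p["fx"],0,p["cx"]],[0,p["fy"],p["cy"]],[0,0,1]])
    u=cv2.undistortPoints(np.array([[px]],float),K,np.array(p["distortion"],float))[0,0]
    R=np.array(p["R"]);t=np.array(p["t"])
    return -R.T@t, R.T@np.array([u[0],u[1],1])
def at(p,px,z):
    c,d=ray(p,px); return c+d*(z-c[2])/d[2]
def proj(p,X):
    K=np.array([[p["fx"],0,p["cx"]],[0,p["fy"],p["cy"]],[0,0,1]])
    return cv2.projectPoints(np.array(X,float).reshape(-1,1,3),cv2.Rodrigues(np.array(p["R"]))[0],np.array(p["t"],float),K,np.array(p["distortion"],float))[0].reshape(-1,2)
def tri(l):
    A=0;b=0
    for p,px in l:
        c,d=ray(p,px);d=d/np.linalg.norm(d);M=np.eye(3)-np.outer(d,d);A=A+M;b=b+M@c
    return np.linalg.solve(A,b)
E
python3 - <<'E'
from h import *
Z=dict(cup_near_mid=.0375,cup_far_mid=.0375,tongs_grip=.013,tongs_tips=.011,sleeve_mid=.018,carton=0,grease_tin=0,wrench=0)
np.set_printoptions(precision=4,suppress=True)
print(bot.read_state())
for n in ("scene","top"):
    p=bot.capture(n); cv2.imwrite(f"pics/{n}0.png",p["image"])
    for q,z in Z.items():
        for r in bot.pinpoint(p,q)[:4]: print(n,q,np.round(r["centre"],1),round(r["confidence"],2),at(p,r["centre"],z)[:2])
E
```

```text
pics
{'time_s': 0.0, 'joint_positions': array([ 62.0228,  30.2796,  82.1562,   0.0001,  67.6874, -10.2268]), 'qvel': array([-0.0083, -0.0409,  0.043 , -0.0534, -0.0238, -0.0773]), 'tau': array([ -0.0012, -44.0053, -17.6586,   0.0631,   0.0583,  -0.0002]), 'position': array([0.1902, 0.5946, 0.2356]), 'tcp_rot': array([[-0.9524,  0.3049, -0.001 ],
       [ 0.3049,  0.9524, -0.0019],
       [ 0.0004, -0.0021, -1.    ]]), 'force': array([-0.0283, -0.7284,  0.1074]), 'moment': array([ 0.0367, -0.0051, -0.0195]), 'grasp_force': 0.0, 'opening': 0.9975723904694523}
scene cup_near_mid [326.4 134.2] 0.9 [0.3787 0.1167]
scene cup_near_mid [405.2 133.8] 0.78 [0.4554 0.2881]
scene cup_near_mid [370.3 151. ] 0.7 [0.4706 0.1851]
scene cup_near_mid [182.8 218.1] 0.25 [ 0.4777 -0.2555]
scene cup_far_mid [409.  203.5] 0.62 [0.6377 0.1855]
scene tongs_grip [182.6 216.5] 0.73 [ 0.4539 -0.2559]
scene tongs_tips [193.8 252. ] 0.65 [ 0.5478 -0.2573]
scene sleeve_mid [314.6 227.6] 0.43 [ 0.599  -0.0143]
scene carton [342.8 319.8] 0.72 [ 0.7951 -0.0466]
scene grease_tin [222.8 337. ] 0.7 [ 0.7348 -0.2569]
scene wrench [441.5 252.3] 0.97 [0.7501 0.2003]
top cup_near_mid [264.1 275.1] 0.94 [0.3751 0.1132]
top cup_near_mid [239.3 233.2] 0.86 [0.476  0.1767]
top cup_near_mid [192.2 243.4] 0.61 [0.4505 0.2899]
top cup_far_mid [235.  168.7] 0.73 [0.6385 0.1935]
top tongs_grip [416.6 244.5] 0.9 [ 0.4534 -0.2625]
top tongs_tips [418.7 206.1] 0.65 [ 0.551  -0.2716]
top sleeve_mid [316. 189.] 0.43 [ 0.592  -0.0105]
top carton [328.3 120.1] 0.7 [ 0.7827 -0.0419]
top grease_tin [410.4 140. ] 0.82 [ 0.7293 -0.2582]
top wrench [234.1 128.4] 0.9 [0.7574 0.2067]
```

View pics/scene0.png

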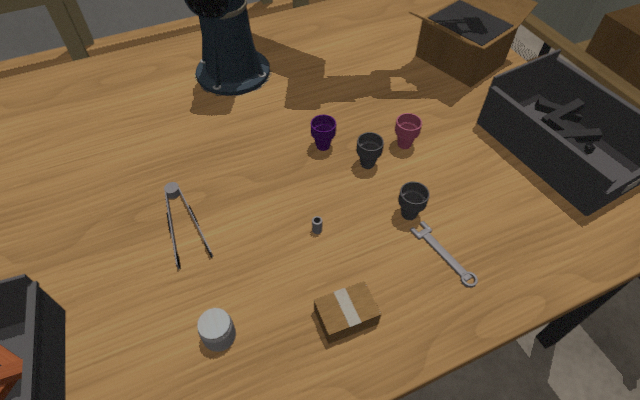

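View pics/top0.png

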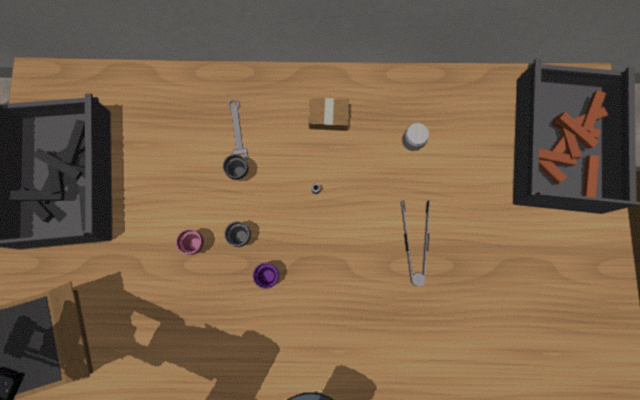

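Three cups match `cup_near_mid`: purple (326,134), pink (405,134) and grey (370,151) in the scene image. The grey one fits: grey beaker, smaller x than the far one at (409,203). I'll confirm it in a crop.

```bash
python3 - <<'E'
import cv2
a=cv2.imread("pics/scene0.png")[100:245,290:450]
cv2.imwrite("pics/crop1.png",cv2.resize(a,None,fx=4,fy=4,interpolation=cv2.INTER_CUBIC)[:600])
E
```

```text
(no output)
```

View pics/crop1.png

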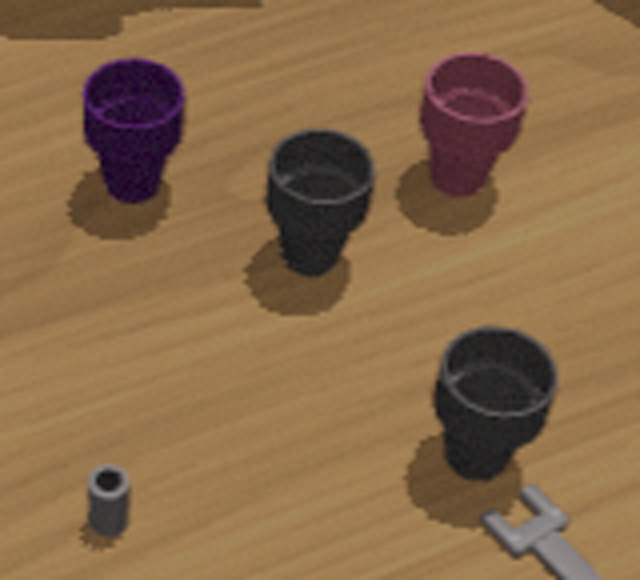

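play_rows --moves '[[[-40, -31, 0, 0, 0, 0], [-40, -31, 0, 0, 0, 0], [-40, -31, 0, 0, 0, 0], [-40, -31, 0, 0, 0, 0], [-40, -31, 0, 0, 0, 0]]]' --fingers 1

```text
time_s: 1.4
position: [0.3329, 0.3877, 0.2368]
tcp_rot: [[-0.953, 0.304, 0.001], [0.304, 0.953, 0.0], [-0.001, 0.001, -1.0]]
force: [1.0, 0.5, 0.1]
opening: 1.003
grasp_force: 0.0
```

The crop confirms it: the grey near beaker is at crop (320,200), the purple (135,130) and pink (475,120) ones are look-alikes, and the grey far beaker is at (495,400).

play_rows --moves '[[[-40, -31, 0, 0, 0, 0], [-40, -31, 0, 0, 0, 0], [-40, -31, 0, 0, 0, 0], [-40, -31, 0, 0, 0, 0], [-20, -15, 0, 0, 0, 0]]]'

```text
time_s: 1.9
position: [0.4623, 0.2008, 0.2369]
tcp_rot: [[-0.951, 0.308, 0.002], [0.308, 0.951, -0.001], [-0.002, 0.0, -1.0]]
force: [-0.1, 0.7, -0.3]
opening: 1.004
grasp_force: 0.0
```

```bash
python3 - <<'E'
from h import *
np.set_printoptions(precision=4,suppress=True)
s=bot.read_state();print(s["position"],s["time_s"])
P=[bot.capture(n) for n in("wrist","scene","top")]
cv2.imwrite("pics/w1.png",P[0]["image"])
print("cam",ray(P[0],[320,200]))
for q,z in (("cup_near_mid",.0375),("cup_far_mid",.0375)):
    for n,p in zip("wst",P):
        for r in bot.pinpoint(p,q)[:4]: print(n,q,np.round(r["centre"],1),round(r["confidence"],2),at(p,r["centre"],z)[:2])
E
```

```text
[0.4623 0.2008 0.2369] 1.9
cam (array([0.3997, 0.2204, 0.3846]), array([ 0.2167, -0.0745, -0.9735]))
w cup_near_mid [225.9 140.5] 0.7 [0.3729 0.1097]
w cup_near_mid [304.5 198.2] 0.67 [0.4687 0.1761]
w cup_near_mid [386.8 155.4] 0.57 [0.4493 0.2878]
s cup_near_mid [369.3 150.3] 0.84 [0.4677 0.184 ]
s cup_near_mid [405.9 133.8] 0.79 [0.4561 0.2896]
s cup_near_mid [322.3 135.5] 0.64 [0.3786 0.1059]
t cup_near_mid [266.1 275.2] 0.78 [0.3749 0.1084]
t cup_near_mid [190.  243.6] 0.43 [0.4499 0.2952]
t cup_near_mid [237.5 127.7] 0.26 [0.7464 0.1912]
w cup_far_mid [353.9 308.8] 0.81 [0.6392 0.1905]
s cup_far_mid [411.8 203.5] 0.79 [0.6402 0.1908]
s cup_far_mid [345.7 319.8] 0.32 [ 0.8104 -0.0506]
t cup_far_mid [234.6 168.9] 0.65 [0.638  0.1945]
```

View pics/w1.png

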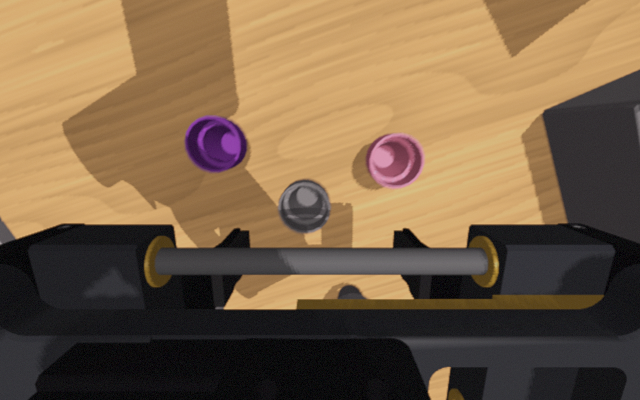

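The wrist view shows the grey beaker between the purple (216,144) and pink (395,160) ones, with its rim centred near (304,203). I'll go down on it.

play_rows --moves '[[[-7, -9.5, 25, 0, 0, 0], [-7, -9.5, 35, 0, 0, 0], [0, 0, 40, 0, 0, 0], [0, 0, 20, 0, 0, 0], [0, 0, 0, 0, 0, 0]]]'

```text
time_s: 2.85
position: [0.4647, 0.1819, 0.1141]
tcp_rot: [[-0.953, 0.304, -0.007], [0.304, 0.953, -0.001], [0.006, -0.003, -1.0]]
force: [0.4, -0.2, 0.6]
opening: 1.001
grasp_force: 0.0
```

```bash
python3 - <<'E'
from h import *
np.set_printoptions(precision=4,suppress=True)
s=bot.read_state();print(s["position"],s["time_s"],s["force"])
p=bot.capture("wrist")
cv2.imwrite("pics/w2.png",p["image"])
for r in bot.pinpoint(p,"cup_near_mid")[:4]: print(np.round(r["centre"],1),round(r["confidence"],2),at(p,r["centre"],.0375)[:2])
E
```

```text
[0.4647 0.1819 0.1141] 2.85 [ 0.3837 -0.2295  0.6319]
[322.5 223.1] 0.85 [0.4707 0.1802]
[194.8 136.1] 0.62 [0.3739 0.1078]
```

View pics/w2.png

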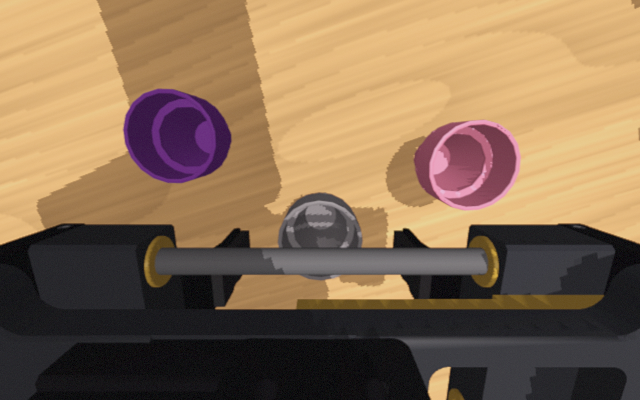

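The grey rim is centred at (320,235) between the open jaws, with a small correction needed along tool x.

play_rows --moves '[[[-6.5, 0, 10, 0, 0, 0], [0, 0, 20, 0, 0, 0], [0, 0, 15, 0, 0, 0], [0, 0, 6.5, 0, 0, 0], [0, 0, 0, 0, 0, 0]]]'

```text
time_s: 3.45
position: [0.4738, 0.1796, 0.0649]
tcp_rot: [[-0.952, 0.305, 0.0], [0.305, 0.952, -0.0], [-0.0, 0.0, -1.0]]
force: [0.7, -0.1, 0.8]
opening: 1.0
grasp_force: 0.0
```

play_rows --moves '[[[0, 0, 0, 0, 0, 0], [0, 0, 0, 0, 0, 0], [0, 0, 0, 0, 0, 0], [0, 0, 0, 0, 0, 0], [0, 0, 0, 0, 0, 0]]]' --fingers -1

```text
time_s: 3.95
position: [0.4737, 0.1795, 0.0654]
tcp_rot: [[-0.952, 0.305, 0.001], [0.305, 0.952, 0.0], [-0.001, 0.0, -1.0]]
force: [-0.4, 0.8, 2.5]
opening: 0.691
grasp_force: 30.0
```

play_rows --moves '[[[0, 0, -30, 0, 0, 0], [0, 0, -40, 0, 0, 0], [0, 0, -30, 0, 0, 0], [-38, 15, 0, 0, 0, 0], [-40, 16, 0, 0, 0, 0]]]'

```text
time_s: 4.45
position: [0.5574, 0.1856, 0.1669]
tcp_rot: [[-0.953, 0.304, 0.002], [0.304, 0.953, 0.0], [-0.001, 0.001, -1.0]]
force: [0.5, 0.4, -0.6]
opening: 0.691
grasp_force: 30.0
```

play_rows --moves '[[[-40, 16, 0, 0, 0, 0], [-36, 15, 0, 0, 0, 0], [0, 0, 0, 0, 0, 0], [0, 0, 0, 0, 0, 0]]]'

```text
time_s: 4.85
position: [0.6386, 0.1914, 0.1642]
tcp_rot: [[-0.952, 0.305, -0.002], [0.305, 0.952, -0.0], [0.002, -0.001, -1.0]]
force: [0.0, -0.8, 0.2]
opening: 0.692
grasp_force: 30.0
```

```bash
python3 - <<'E'
from h import *
np.set_printoptions(precision=4,suppress=True)
s=bot.read_state();print(s["position"],s["time_s"],s["opening"])
P=[bot.capture(n) for n in("wrist","scene","top")]
z=s["position"][2]-.028
for q,z in (("cup_near_mid",z),("cup_far_mid",.0375)):
    for n,p in zip("wst",P):
        for r in bot.pinpoint(p,q)[:4]: print(n,q,np.round(r["centre"],1),round(r["confidence"],2),at(p,r["centre"],z)[:2])
a=P[1]["image"][90:265,310:510];b=P[0]["image"][100:375,160:480]
cv2.imwrite("pics/c3.png",np.hstack([cv2.resize(a,(457,400)),cv2.resize(b,(343,400))]))
E
```

```text
[0.6386 0.1914 0.1642] 4.85 0.6921579315845604
w cup_near_mid [320.7 232.9] 0.83 [0.6363 0.1912]
s cup_near_mid [420.6 169.6] 0.95 [0.634  0.1948]
s cup_near_mid [323.7 135.8] 0.69 [0.4724 0.064 ]
t cup_near_mid [268.5 273.7] 0.68 [0.3762 0.093 ]
w cup_far_mid [318.9 203.2] 0.87 [0.6394 0.1881]
s cup_far_mid [410.5 204.9] 0.96 [0.6422 0.1864]
t cup_far_mid [236.3 165.5] 0.48 [0.6469 0.1906]
t cup_far_mid [415.8 242.7] 0.18 [ 0.4556 -0.2553]
```

View pics/c3.png

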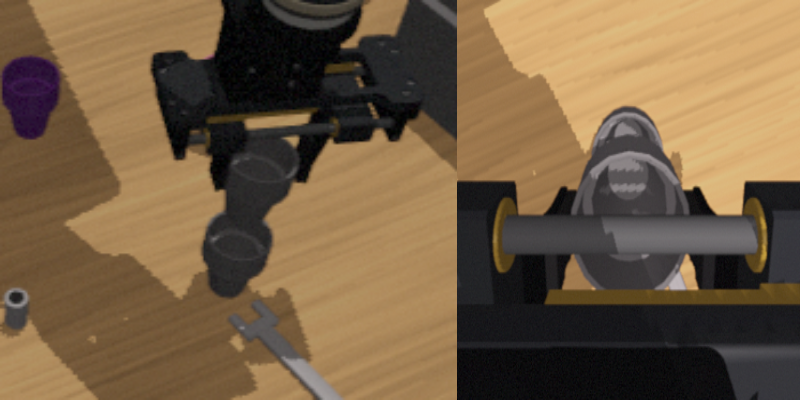

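The left half shows the held beaker above the far one, and the right half shows the wrist view of the two nearly concentric. I'll shift about 4 mm and go down.

play_rows --moves '[[[-4.5, -1, 10, 0, 0, 0], [0, 0, 15, 0, 0, 0], [0, 0, 12, 0, 0, 0], [0, 0, 8, 0, 0, 0], [0, 0, 0, 0, 0, 0]]]'

```text
time_s: 5.8
position: [0.6414, 0.1891, 0.1175]
tcp_rot: [[-0.952, 0.305, -0.005], [0.305, 0.952, -0.001], [0.004, -0.002, -1.0]]
force: [-0.3, 0.5, 0.3]
opening: 0.686
grasp_force: 30.0
```

```bash
python3 - <<'E'
from h import *
np.set_printoptions(precision=4,suppress=True)
s=bot.read_state();print(s["position"],s["time_s"],s["force"])
P=[bot.capture(n) for n in("wrist","scene","top")]
z=s["position"][2]-.028
for q,z in (("cup_near_mid",z),("cup_far_mid",.0375)):
    for n,p in zip("wst",P):
        for r in bot.pinpoint(p,q)[:1]: print(n,q,np.round(r["centre"],1),round(r["confidence"],2),at(p,r["centre"],z)[:2])
a=P[1]["image"][120:270,340:510];b=P[0]["image"][100:375,160:480]
cv2.imwrite("pics/c4.png",np.hstack([cv2.resize(a,(453,400),interpolation=2),cv2.resize(b,(343,400))]))
E
```

```text
[0.6414 0.1891 0.1175] 5.8 [-0.3206  0.5204  0.3146]
w cup_near_mid [321.1 231.1] 0.75 [0.6379 0.1895]
s cup_near_mid [417.5 186.1] 0.84 [0.6374 0.1955]
t cup_near_mid [264.7 275. ] 0.78 [0.3743 0.1062]
s cup_far_mid [411.9 202.8] 0.9 [0.6387 0.192 ]
t cup_far_mid [418.3 203.9] 0.36 [ 0.552  -0.2648]
```

View pics/c4.png

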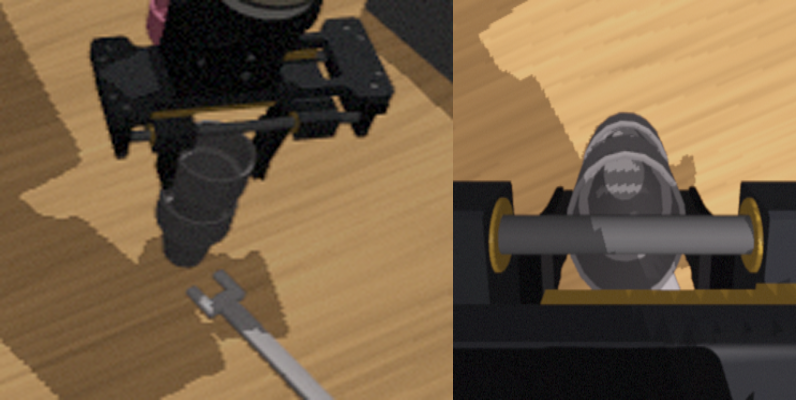

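The held beaker has entered the far one with no contact force. I'll continue down slowly (nested TCP z is about 0.095).

play_rows --moves '[[[0, 0, 5, 0, 0, 0], [0, 0, 5, 0, 0, 0], [0, 0, 4, 0, 0, 0], [0, 0, 3, 0, 0, 0], [0, 0, 0, 0, 0, 0]]]'

```text
time_s: 6.75
position: [0.6424, 0.1892, 0.1021]
tcp_rot: [[-0.952, 0.305, -0.002], [0.305, 0.952, -0.0], [0.002, -0.001, -1.0]]
force: [-0.7, 0.3, -0.4]
opening: 0.69
grasp_force: 30.0
```

play_rows --moves '[[[0, 0, 2, 0, 0, 0], [0, 0, 2, 0, 0, 0], [0, 0, 1.5, 0, 0, 0], [0, 0, 1, 0, 0, 0], [0, 0, 0, 0, 0, 0]]]'

```text
time_s: 7.25
position: [0.6428, 0.1895, 0.0966]
tcp_rot: [[-0.952, 0.305, -0.0], [0.305, 0.952, 0.0], [0.0, 0.0, -1.0]]
force: [-0.6, 0.7, -0.4]
opening: 0.691
grasp_force: 30.0
```

play_rows --moves '[[[0, 0, 1, 0, 0, 0], [0, 0, 1, 0, 0, 0], [0, 0, 0, 0, 0, 0]]]'

```text
time_s: 7.55
position: [0.643, 0.1901, 0.0957]
tcp_rot: [[-0.952, 0.305, 0.0], [0.305, 0.952, 0.001], [0.0, 0.001, -1.0]]
force: [-2.4, 1.8, 6.3]
opening: 0.688
grasp_force: 30.0
```

Contact came at the expected height, so it's seated. I'll release and lift off.

play_rows --moves '[[[0, 0, 0, 0, 0, 0], [0, 0, 0, 0, 0, 0], [0, 0, 0, 0, 0, 0], [0, 0, 0, 0, 0, 0]]]' --fingers 1

```text
time_s: 7.95
position: [0.643, 0.1891, 0.0943]
tcp_rot: [[-0.952, 0.305, -0.0], [0.305, 0.952, -0.0], [0.0, -0.0, -1.0]]
force: [-0.7, -0.4, 0.8]
opening: 0.949
grasp_force: 0.0
```

play_rows --moves '[[[0, 0, -20, 0, 0, 0], [0, 0, -40, 0, 0, 0], [0, 0, -50, 0, 0, 0], [40, -25, -10, 0, 0, 0], [40, -30, 0, 0, 0, 0]]]'

```text
time_s: 8.45
position: [0.5524, 0.1615, 0.2176]
tcp_rot: [[-0.953, 0.304, 0.009], [0.304, 0.953, 0.001], [-0.008, 0.003, -1.0]]
force: [-0.1, -0.3, 0.5]
opening: 0.998
grasp_force: 0.0
```

```bash
python3 - <<'E'
from h import *
np.set_printoptions(precision=4,suppress=True)
s=bot.read_state();print(s["position"],s["tcp_rot"],s["time_s"],s["opening"])
P=[bot.capture(n) for n in("wrist","scene","top")]
for q,z in (("cup_near_mid",.0675),("cup_far_mid",.0375),("tongs_grip",.013),("tongs_tips",.011),("sleeve_mid",.018)):
    for n,p in zip("wst",P):
        for r in bot.pinpoint(p,q)[:3]: print(n,q,np.round(r["centre"],1),round(r["confidence"],2),at(p,r["centre"],z)[:2])
a=P[1]["image"][120:270,340:510];b=P[0]["image"][:,:]
cv2.imwrite("pics/c5.png",np.hstack([cv2.resize(a,(340,300),interpolation=2),cv2.resize(b,(460,300))]))
E
```

```text
[0.5524 0.1615 0.2176] [[-0.9526  0.3042  0.0089]
 [ 0.3043  0.9526  0.0007]
 [-0.0083  0.0034 -1.    ]] 8.45 0.9975368378905284
w cup_near_mid [368.3 256.2] 0.91 [0.6364 0.1906]
w cup_near_mid [221.8  44.6] 0.9 [0.3853 0.1166]
w cup_near_mid [408.4  64.6] 0.55 [0.4558 0.2803]
s cup_near_mid [323.1 135.4] 0.69 [0.407  0.0943]
s cup_near_mid [409.4 133.3] 0.61 [0.4828 0.2769]
t cup_near_mid [265.1 275.1] 0.6 [0.3745 0.1076]
w cup_far_mid [364.3 247.9] 0.85 [0.639  0.1899]
s tongs_grip [183.6 218.1] 0.84 [ 0.4589 -0.255 ]
s tongs_grip [410.7 203.8] 0.62 [0.6257 0.202 ]
t tongs_grip [418.4 243. ] 0.66 [ 0.4571 -0.2671]
s tongs_tips [192.2 251.8] 0.87 [ 0.546  -0.2601]
t tongs_tips [415.4 205.5] 0.63 [ 0.5524 -0.2633]
w sleeve_mid [206.5 253. ] 0.51 [ 0.5911 -0.0097]
s sleeve_mid [314.7 227.6] 0.71 [ 0.599  -0.0141]
t sleeve_mid [316.4 188.5] 0.5 [ 0.5933 -0.0115]
```

View pics/c5.png

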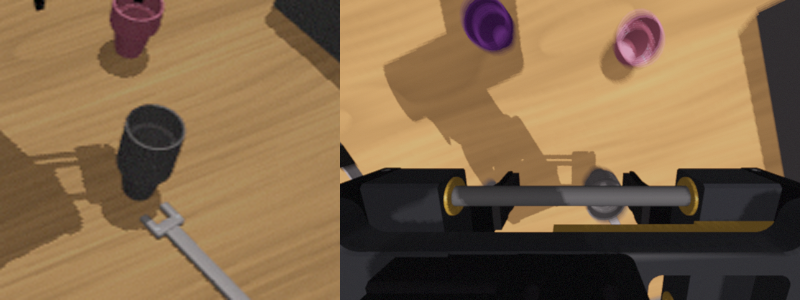

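The nested pair stands upright at (150,150) in the left crop. Now to the tongs.

play_rows --moves '[[[-4, -48, 0, 0, 0, 0], [-4, -48, 0, 0, 0, 0], [-4, -48, 0, 0, 0, 0], [-4, -48, 0, 0, 0, 0], [-4, -48, 0, 0, 0, 0]]]'

```text
time_s: 9.85
position: [0.4954, -0.075, 0.2148]
tcp_rot: [[-0.953, 0.304, 0.001], [0.304, 0.953, -0.0], [-0.001, -0.0, -1.0]]
force: [1.2, 0.7, 0.4]
opening: 0.996
grasp_force: 0.0
```

play_rows --moves '[[[-4, -48, 0, 0, 0, 0], [-4, -48, 0, 0, 0, 0], [-4, -48, 0, 0, 0, 0], [-4, -46, 0, 0, 0, -0.135], [0, 0, 0, 0, 0, -0.135]]]'

```text
time_s: 10.35
position: [0.453, -0.2657, 0.215]
tcp_rot: [[-0.999, 0.041, 0.002], [0.041, 0.999, -0.005], [-0.003, -0.004, -1.0]]
force: [0.1, 1.1, -0.4]
opening: 1.003
grasp_force: 0.0
```

play_rows --moves '[[[0, 0, 0, 0, 0, 0], [0, 0, 0, 0, 0, 0]]]'

```text
time_s: 10.55
position: [0.453, -0.2587, 0.2145]
tcp_rot: [[-0.999, 0.043, -0.0], [0.043, 0.999, 0.001], [0.0, 0.001, -1.0]]
force: [-0.1, 0.9, -0.7]
opening: 1.001
grasp_force: 0.0
```

```bash
python3 - <<'E'
from h import *
np.set_printoptions(precision=4,suppress=True)
s=bot.read_state();print(s["position"],s["tcp_rot"],s["time_s"],s["joint_positions"])
p=bot.capture("wrist")
for q,z in (("tongs_grip",.013),("tongs_tips",.011),("sleeve_mid",.018)):
    for r in bot.pinpoint(p,q)[:3]: print(q,np.round(r["centre"],1),round(r["confidence"],2),at(p,r["centre"],z)[:2])
cv2.imwrite("pics/w6.png",p["image"])
E
```

```text
[ 0.453  -0.2587  0.2145] [[-0.9991  0.0427 -0.0004]
 [ 0.0427  0.9991  0.0007]
 [ 0.0005  0.0007 -1.    ]] 10.55 [ -42.0253   24.0188   98.1992    0.0182   57.8285 -129.5883]
```

View pics/w6.png

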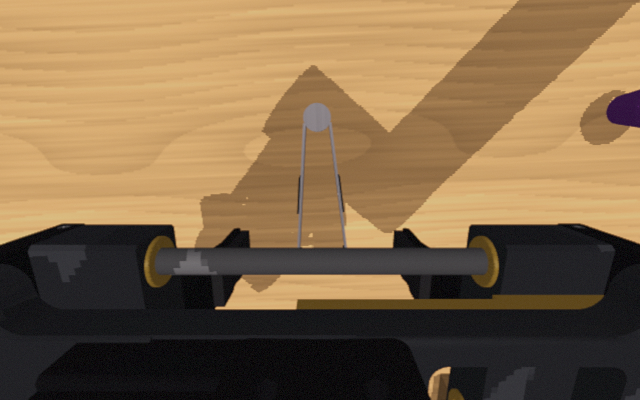

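The tongs' round end is at (317,117), the grips at about (299,195) and (340,193), and the arms are between the jaws.

```bash
python3 - <<'E'
from h import *
np.set_printoptions(precision=4,suppress=True)
P=[bot.capture(n) for n in("wrist","scene","top")]
p=P[0]; im=p["image"]
for px in ([317,117],[317,103]): print("end",at(p,px,.02))
hsv=im.max(2)
m=(hsv[160:235,285:360]<35)
n,l,st,c=cv2.connectedComponentsWithStats(m.astype(np.uint8))
for i in range(1,n):
    if st[i,4]>25:
        x,y,w,h=st[i,:4]; print("dark",st[i],c[i]+[285,160],at(p,c[i]+[285,160],.02),"rows",at(p,[c[i][0]+285,160+y],.02)[0],at(p,[c[i][0]+285,160+y+h],.02)[0])
for n,p in zip("wst",P):
    r=bot.silhouettes(p,"tongs_grip")
    if r:
        ys,xs=np.nonzero(r[0]["pixels"]); 
        X=np.array([at(p,[a,b],.015)[:2] for a,b in zip(xs[::5],ys[::5])])
        c,sz,a=cv2.minAreaRect(X.astype(np.float32)*1000); print(n,r[0]["confidence"],c,sz,a,X.min(0),X.max(0))
    for q,z in (("tongs_grip",.013),("tongs_tips",.011)):
        for r in bot.pinpoint(p,q)[:1]: print(n,q,round(r["confidence"],2),at(p,r["centre"],z)[:2])
E
```

```text
end [ 0.3692 -0.2602  0.02  ]
end [ 0.3539 -0.2595  0.02  ]
w 0.73 (441.6120910644531, -257.82366943359375) (64.10053253173828, 178.22923278808594) 87.68403625488281 [ 0.3522 -0.2933] [ 0.5319 -0.2294]
s 0.65 (462.15966796875, -258.0566711425781) (69.74967956542969, 222.6095733642578) 88.2359390258789 [ 0.3509 -0.296 ] [ 0.5745 -0.2263]
s tongs_grip 0.59 [ 0.4553 -0.2577]
s tongs_tips 0.82 [ 0.5515 -0.2591]
t tongs_tips 0.66 [ 0.5499 -0.2701]
```

play_rows --moves '[[[-5, -1.5, 25, 0, 0, 0], [0, 0, 35, 0, 0, 0], [0, 0, 35, 0, 0, 0], [0, 0, 20, 0, 0, 0], [0, 0, 0, 0, 0, 0]]]'

```text
time_s: 11.85
position: [0.4565, -0.2596, 0.0969]
tcp_rot: [[-0.999, 0.04, -0.005], [0.04, 0.999, 0.004], [0.005, 0.004, -1.0]]
force: [0.5, -0.3, 0.9]
opening: 0.994
grasp_force: 0.0
```

```bash
python3 - <<'E'
from h import *
s=bot.read_state();print(s["position"])
P=[bot.capture(n) for n in("wrist","scene")]
a=P[1]["image"][130:280,120:270];b=P[0]["image"]
cv2.imwrite("pics/c7.png",np.hstack([cv2.resize(a,(300,300),interpolation=2),cv2.resize(b,(480,300))]))
E
```

```text
[ 0.45647871 -0.25958111  0.09692208]
```

View pics/c7.png

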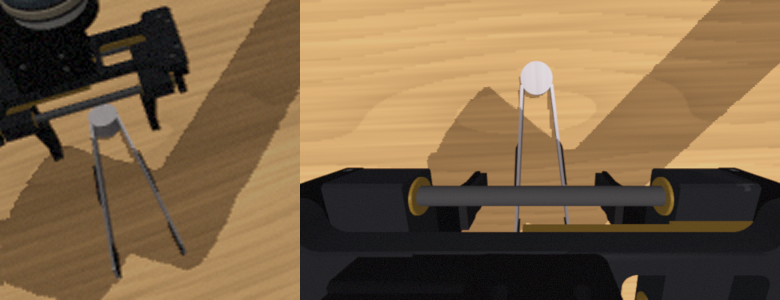

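The tongs' arms are centred between the fingers at about x=540 in the right half. Continue down.

play_rows --moves '[[[-1.5, -1, 25, 0, 0, 0], [0, 0, 25, 0, 0, 0], [0, 0, 20, 0, 0, 0], [0, 0, 8, 0, 0, 0], [0, 0, 0, 0, 0, 0]]]'

```text
time_s: 12.45
position: [0.4599, -0.2622, 0.0219]
tcp_rot: [[-0.999, 0.04, 0.0], [0.04, 0.999, -0.0], [-0.0, -0.0, -1.0]]
force: [-0.3, 0.7, 0.4]
opening: 0.999
grasp_force: 0.0
```

play_rows --moves '[[[0, 0, 0, 0, 0, 0], [0, 0, 0, 0, 0, 0], [0, 0, 0, 0, 0, 0], [0, 0, 0, 0, 0, 0], [0, 0, 0, 0, 0, 0]]]' --fingers 0.05

```text
time_s: 12.95
position: [0.4597, -0.2619, 0.0219]
tcp_rot: [[-0.999, 0.04, 0.0], [0.04, 0.999, -0.0], [-0.0, -0.0, -1.0]]
force: [0.1, 1.4, 2.4]
opening: 0.633
grasp_force: 3.4
```

play_rows --moves '[[[0, 0, 0, 0, 0, 0], [0, 0, 0, 0, 0, 0], [0, 0, 0, 0, 0, 0], [0, 0, 0, 0, 0, 0]]]'

```text
time_s: 13.35
position: [0.4599, -0.2621, 0.0219]
tcp_rot: [[-0.999, 0.04, 0.001], [0.04, 0.999, -0.0], [-0.001, -0.0, -1.0]]
force: [0.6, 1.1, 5.4]
opening: 0.532
grasp_force: 6.0
```

play_rows --moves '[[[0, 0, -15, 0, 0, 0], [0, 0, -30, 0, 0, 0], [0, 0, -25, 0, 0, 0], [-5, 30, 0, 0, 0, 0], [-5, 45, 0, 0, 0, 0]]]'

```text
time_s: 13.85
position: [0.4741, -0.1897, 0.0923]
tcp_rot: [[-0.999, 0.044, 0.004], [0.044, 0.999, -0.003], [-0.004, -0.003, -1.0]]
force: [0.4, 1.0, -1.5]
opening: 0.525
grasp_force: 4.0
```

play_rows --moves '[[[-6, 45, 0, 0, 0, 0], [-6, 45, 0, 0, 0, 0], [-6, 45, 0, 0, 0, 0], [-5, 45, 0, 0, 0, 0], [0, 0, 0, 0, 0, 0]]]'

```text
time_s: 14.35
position: [0.5017, -0.0034, 0.091]
tcp_rot: [[-0.999, 0.033, -0.002], [0.033, 0.999, 0.001], [0.002, 0.001, -1.0]]
force: [-0.6, -0.0, -1.0]
opening: 0.527
grasp_force: 4.0
```

```bash
cat > t.py <<'E'
from h import *
np.set_printoptions(precision=4,suppress=True)
s=bot.read_state();print(s["position"],s["tcp_rot"][:,1],s["time_s"],s["opening"],s["grasp_force"])
P=[bot.capture(n) for n in("wrist","scene","top")]
u=s["position"][2]-.0219
for q,z in (("tongs_grip",u+.013),("tongs_tips",u+.011),("sleeve_mid",.018)):
    for n,p in zip("wst",P):
        for r in bot.pinpoint(p,q)[:2]: print(n,q,np.round(r["centre"],1),round(r["confidence"],2),at(p,r["centre"],z)[:2])
E
cat > t1.py <<'E'
from t import *
cv2.imwrite("pics/c8.png",np.hstack([cv2.resize(P[1]["image"][150:290,240:380],(400,400),interpolation=2),cv2.resize(P[2]["image"][150:290,240:380],(400,400),interpolation=2)]))
cv2.imwrite("pics/w8.png",P[0]["image"])
E
python3 t1.py
```

```text
[ 0.5017 -0.0034  0.091 ] [0.0329 0.9995 0.0013] 14.35 0.5267079730597659 4.02170805959031
s tongs_grip [300.5 170.5] 0.57 [0.4954 0.0005]
s tongs_tips [316.9 206.3] 0.98 [ 0.5932 -0.0066]
s sleeve_mid [316.5 226.5] 0.65 [ 0.5981 -0.0096]
```

View pics/c8.png

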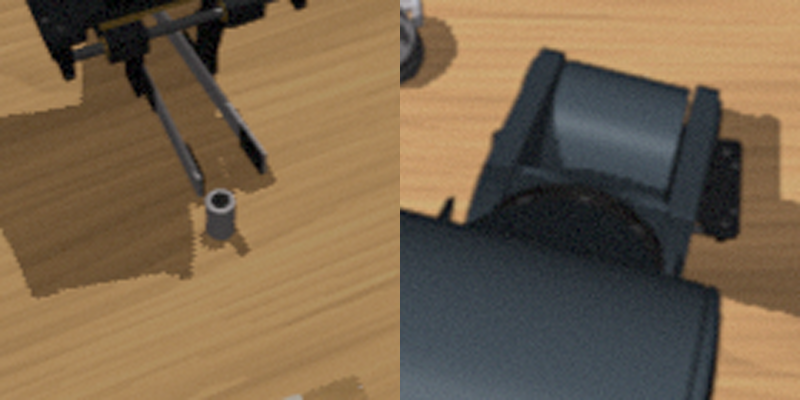

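The left half shows the tongs held with the tips around (230,170) and the sleeve at (220,215). In the right half the arm hides the top view. I have now viewed 11 pictures, one over the limit, so from here I'll work from numbers only.

play_rows --moves '[[[-3.5, -4, 0, 0, 0, 0], [0, 0, 15, 0, 0, 0], [0, 0, 10, 0, 0, 0], [0, 0, 0, 0, 0, 0], [0, 0, 0, 0, 0, 0]]]'

```text
time_s: 15.45
position: [0.5058, -0.0126, 0.0663]
tcp_rot: [[-0.999, 0.04, -0.001], [0.04, 0.999, 0.0], [0.001, 0.0, -1.0]]
force: [0.6, -0.3, -1.5]
opening: 0.53
grasp_force: 4.0
```

```bash
cat > t2.py <<'E'
from t import *
for k in range(5):
    p=bot.capture("scene")
    o=[bot.pinpoint(p,q)[:1] for q in("tongs_tips","sleeve_mid")]
    print([ (round(r[0]["confidence"],2),at(p,r[0]["centre"],z)[:2]) if r else None for r,z in zip(o,(u+.011,.018))])
r=bot.silhouettes(p,"sleeve_mid")
if r:
    ys,xs=np.nonzero(r[0]["pixels"]);print(r[0]["confidence"],len(xs),xs.min(),xs.max(),ys.min(),ys.max(),r[0]["centre"])
    i=s["position"]; 
    best=None
    # fit sleeve cylinder outline to silhouette
    a=np.linspace(0,2*np.pi,40)
    for x in np.arange(.58,.61,.001):
        for y in np.arange(-.03,.01,.001):
            X=[[x+.011*np.cos(t),y+.011*np.sin(t),h] for t in a for h in(0,.036)]
            m=np.zeros((400,640),np.uint8);cv2.fillConvexPoly(m,cv2.convexHull(proj(p,X).astype(np.float32)).round().astype(int),1)
            iou=(m&r[0]["pixels"]).sum()/(m|r[0]["pixels"]).sum()
            if best is None or iou>best[0]: best=(iou,x,y)
    print("sleeve fit",best)
E
python3 t2.py
```

```text
[ 0.5058 -0.0126  0.0663] [0.0398 0.9992 0.0002] 15.45 0.5301762418599685 4.020565837563481
s tongs_grip [298.1 182. ] 0.97 [ 0.5027 -0.0089]
t tongs_grip [328.4 117.4] 0.61 [ 0.7688 -0.0405]
s tongs_tips [315.1 211.1] 0.88 [ 0.5859 -0.0072]
s sleeve_mid [315.3 225.2] 0.65 [ 0.5941 -0.0105]
[(0.58, array([ 0.5915, -0.0075])), None]
[(0.71, array([ 0.5962, -0.0145])), (0.68, array([ 0.5976, -0.0148]))]
[(0.83, array([ 0.593 , -0.0131])), (0.43, array([ 0.5944, -0.0086]))]
[(0.75, array([ 0.5879, -0.0112])), (0.74, array([ 0.5967, -0.0181]))]
[(0.9, array([ 0.5863, -0.0093])), (0.67, array([ 0.5918, -0.0131]))]
0.61 200 312 323 215 233 [315.9, 225.0]
sleeve fit (np.float64(0.9565217391304348), np.float64(0.593), np.float64(-0.004999999999999977))
```

```bash
python3 - <<'E'
from h import *
np.set_printoptions(precision=4,suppress=True)
s=bot.read_state();c=s["position"];u=c[2]-.0219
p=bot.capture("scene");f=s["tcp_rot"];d=-f[:,0];l=f[:,1]
m=np.zeros((400,640),bool)
r=bot.silhouettes(p,"tongs_tips")
for q in r[:1]: m=q["pixels"];print(q["confidence"],m.sum())
def runs(v):
    e=np.flatnonzero(np.diff(np.r_[0,v.astype(int),0]));return [(int(a),int(b-1)) for a,b in e.reshape(-1,2)]
for y in range(190,226,3): print(y,runs(m[y]))
# predicted tip outer/inner corners, FK with half gap 20.5 (inside)
for sgn in(1,-1):
    for dx in(76,106):
        for h in(0,.022):
            X=c+d*dx/1000+l*sgn*.0205;X[2]=u+h;print("pred",sgn,dx,h,proj(p,X)[0])
k=bot.silhouettes(p,"sleeve_mid")
for q in k[:1]:
    for y in range(212,236,3): print("sl",y,runs(q["pixels"][y]))
g=p["image"][205:236:2,296:340].max(2)
print(g)
E
```

```text
0.65 389
190 [(291, 291), (310, 313)]
193 [(290, 293), (312, 315)]
196 [(291, 295), (313, 317)]
199 [(293, 296), (315, 320)]
202 [(295, 297), (318, 322)]
205 [(296, 299), (320, 324)]
208 [(298, 300), (321, 326)]
211 [(299, 302), (323, 328)]
214 [(301, 304), (324, 329)]
217 [(302, 306), (327, 329)]
220 [(304, 307)]
223 [(305, 308)]
pred 1 76 0 [319.8286 211.1307]
pred 1 76 0.022 [319.9067 204.6629]
pred 1 106 0 [325.5534 222.2743]
pred 1 106 0.022 [325.7474 215.9042]
pred -1 76 0 [301.1582 217.3093]
pred -1 76 0.022 [300.8672 210.8951]
pred -1 106 0 [306.5865 228.6895]
pred -1 106 0.022 [306.3994 222.38  ]
sl 212 []
sl 215 []
sl 218 [(313, 321)]
sl 221 [(312, 322)]
sl 224 [(312, 322)]
sl 227 [(312, 322)]
sl 230 [(313, 321)]
sl 233 [(317, 317)]
[[ 59  65  82  98 115 117 120 117 115 115 111 113 109 113 112 108 107 104
  111 105 110 112  98  68  52  30  37 100 133 106 104 107 106 105 103 129
  161 163 163 163 163 163 166 166]
 [105  58  64  81  96 110 110 109 111 111 110 110 110 107 105 106 104 108
  109 110 116 108 110  97  72  32  15  23  92 138 120 106 107 105 111 103
  131 165 165 16
[... 1881 characters left out ...]
6 116 113 140 172 171 169 166 147  78  61
   66  62  67  66  67  63  65  90 142 172 173 170 170 171 171 174 172 171
  172 169 168 168 168 168 168 167]
 [116 115 114 113 115 115 117 112 112 106 132 161 159 158 142 103  87  61
   66  63  66  65  65  59  60 107 156 171 174 174 176 171 170 170 170 167
  170 168 169 166 165 162 163 158]
 [116 114 113 111 108 110 103 106 103 106 104 132 165 165 151 113 113 108
   91  75  65  68  73  82  99 115 115 110 136 167 170 171 169 171 170 166
  163 163 161 161 165 170 175 174]
 [110 110 106 106 106 106 106 107 106 106 109 140 172 173 155 114 123 114
  116 117 116 110 138 155 114 111 113 111 113 137 166 164 161 160 164 164
  164 166 171 174 174 172 172 172]]
```

```bash
python3 - <<'E'
from h import *
np.set_printoptions(precision=4,suppress=True)
s=bot.read_state();c=s["position"];u=c[2]-.0219
p=bot.capture("scene");d=-s["tcp_rot"][:,0]
print(c,u)
L=at(p,[308.5,226],u);R=at(p,[326.5,219],u);print("front ends bottom",L,R,"tips mid",(L+R)/2-d*.015)
L=at(p,[305,216],u+.022);R=at(p,[326,212],u+.022);print("top",L,R)
print("rim",at(p,[317,220],.036)); print("rim sides",at(p,[312,220.5],.036),at(p,[322.5,220.5],.036))
print("base front",at(p,[317,233],0))
print(proj(p,[[.593,-.012,.036],[.593,-.012,0],[.593,-.007,.036]]))
E
```

```text
[ 0.5061 -0.0126  0.0665] 0.04464397407638196
front ends bottom [ 0.6068 -0.0312  0.0446] [0.6063 0.0088 0.0446] tips mid [ 0.5916 -0.0106  0.0446]
top [ 0.596  -0.0336  0.0666] [0.6044 0.0082 0.0666]
rim [ 0.5951 -0.0071  0.036 ]
rim sides [ 0.592  -0.0169  0.036 ] [0.6009 0.0026 0.036 ]
base front [ 0.6024 -0.0104  0.    ]
[[314.4022 220.0592]
 [314.4464 229.8818]
 [316.6283 219.2276]]
```

play_rows --moves '[[[-3.5, 3.5, 0, 0, 0, 0], [0, 0, 0, 0, 0, 0], [0, 0, 10, 0, 0, 0], [0, 0, 8, 0, 0, 0], [0, 0, 0, 0, 0, 0]]]'

```text
time_s: 17.55
position: [0.5086, -0.009, 0.0471]
tcp_rot: [[-0.999, 0.04, -0.003], [0.04, 0.999, 0.001], [0.003, 0.001, -1.0]]
force: [0.1, -0.6, -1.9]
opening: 0.526
grasp_force: 4.0
```

```bash
python3 - <<'E'
from h import *
np.set_printoptions(precision=4,suppress=True)
s=bot.read_state();c=s["position"];print(c,s["force"])
p=bot.capture("scene")
def runs(v):
    e=np.flatnonzero(np.diff(np.r_[0,v.astype(int),0]));return [(int(a),int(b-1)) for a,b in e.reshape(-1,2)]
m=bot.silhouettes(p,"tongs_tips")[0]["pixels"]
k=bot.silhouettes(p,"sleeve_mid")
k=k[0]["pixels"] if k else m&False
for y in range(205,240,3): print(y,runs(m[y]),runs(k[y]))
print(bot.read_state()["position"])
E
```

```text
[ 0.5086 -0.009   0.0471] [ 0.0972 -0.5906 -1.8738]
205 [(296, 299), (316, 322)] []
208 [(297, 300), (319, 324)] []
211 [(298, 302), (321, 326)] []
214 [(300, 304), (323, 328)] []
217 [(301, 307), (324, 331)] [(314, 320)]
220 [(302, 309), (325, 332)] [(312, 321)]
223 [(303, 310), (327, 332)] [(312, 322)]
226 [(304, 311)] [(312, 322)]
229 [(305, 311)] [(312, 322)]
232 [(307, 311)] [(314, 320)]
235 [] []
238 [] []
[ 0.5095 -0.0092  0.0482]
```

play_rows --moves '[[[0, 0, 8, 0, 0, 0], [0, 0, 8, 0, 0, 0], [0, 0, 5, 0, 0, 0], [0, 0, 2, 0, 0, 0], [0, 0, 0, 0, 0, 0]]]'

```text
time_s: 18.2
position: [0.5093, -0.0092, 0.025]
tcp_rot: [[-0.999, 0.04, -0.001], [0.04, 0.999, 0.0], [0.001, 0.0, -1.0]]
force: [-0.3, 0.3, -1.6]
opening: 0.527
grasp_force: 4.0
```

```bash
python3 - <<'E'
from h import *
np.set_printoptions(precision=4,suppress=True)
s=bot.read_state();c=s["position"];print(c,s["force"])
p=bot.capture("scene");u=c[2]-.0219
def runs(v):
    e=np.flatnonzero(np.diff(np.r_[0,v.astype(int),0]));return [(int(a),int(b-1)) for a,b in e.reshape(-1,2)]
m=bot.silhouettes(p,"tongs_tips")[0]["pixels"]
k=bot.silhouettes(p,"sleeve_mid")
k=k[0]["pixels"] if k else m&False
for y in range(208,244,2): print(y,runs(m[y]),runs(k[y]))
print(u,bot.read_state()["position"])
for X in ([.595,-.007,.036],[.595,-.007,.018]): print(proj(p,X))
for q in ("tongs_tips","sleeve_mid"):
    for r in bot.pinpoint(p,q)[:1]: print(q,r["centre"],at(p,r["centre"],u+.011 if q[0]=="t" else .018))
E
```

```text
[ 0.5093 -0.0092  0.025 ] [-0.2959  0.3138 -1.6197]
208 [(294, 297), (316, 318)] []
210 [(295, 298), (317, 320)] []
212 [(296, 298), (318, 321)] []
214 [(298, 299), (319, 323)] []
216 [(299, 300), (320, 324)] []
218 [(299, 301), (322, 326)] [(314, 320)]
220 [(300, 303), (322, 327)] [(312, 322)]
222 [(301, 304), (323, 329)] [(312, 322)]
224 [(302, 306), (324, 330)] [(312, 322)]
226 [(303, 307), (325, 331)] [(312, 322)]
228 [(304, 308), (327, 331)] [(312, 322)]
230 [(304, 309), (328, 331)] [(313, 321)]
232 [(305, 309), (330, 330)] [(314, 320)]
234 [(306, 310)] []
236 [(307, 310)] []
238 [(308, 310)] []
240 [] []
242 [] []
0.0031485860225404297 [ 0.5097 -0.0092  0.0256]
[[317.0359 219.9564]]
[[317.0174 224.9448]]
tongs_tips [317.3, 225.8] [ 0.5948 -0.0063  0.0141]
sleeve_mid [316.1, 224.6] [ 0.5934 -0.0084  0.018 ]
```

The tips are centred on the sleeve. Squeeze.

play_rows --moves '[[[0, 0, 0, 0, 0, 0], [0, 0, 0, 0, 0, 0], [0, 0, 0, 0, 0, 0], [0, 0, 0, 0, 0, 0], [0, 0, 0, 0, 0, 0]]]' --fingers -1

```text
time_s: 18.95
position: [0.5099, -0.0092, 0.0258]
tcp_rot: [[-0.999, 0.04, 0.001], [0.04, 0.999, -0.0], [-0.001, -0.0, -1.0]]
force: [0.4, 0.8, 0.6]
opening: 0.41
grasp_force: 29.7
```

play_rows --moves '[[[0, 0, 0, 0, 0, 0], [0, 0, 0, 0, 0, 0], [0, 0, 0, 0, 0, 0]]]'

```text
time_s: 19.25
position: [0.5099, -0.0092, 0.0257]
tcp_rot: [[-0.999, 0.04, 0.0], [0.04, 0.999, -0.0], [-0.0, -0.0, -1.0]]
force: [0.9, 0.8, 2.3]
opening: 0.41
grasp_force: 29.7
```

play_rows --moves '[[[0, 0, -8, 0, 0, 0], [0, 0, -20, 0, 0, 0], [0, 0, -30, 0, 0, 0], [0, 0, -20, 0, 0, 0], [0, 0, 0, 0, 0, 0]]]'

```text
time_s: 19.75
position: [0.5112, -0.0096, 0.1059]
tcp_rot: [[-0.999, 0.04, 0.005], [0.04, 0.999, -0.001], [-0.005, -0.001, -1.0]]
force: [0.4, 0.5, -1.8]
opening: 0.407
grasp_force: 29.7
```

play_rows --moves '[[[0, 0, -15, 0, 0, 0], [0, 0, -30, 0, 0, 0], [0, 0, -25, 0, 0, 0], [0, 0, -10, 0, 0, 0], [0, 0, 0, 0, 0, 0]]]'

```text
time_s: 20.25
position: [0.51, -0.0094, 0.1839]
tcp_rot: [[-0.999, 0.04, 0.001], [0.04, 0.999, -0.0], [-0.002, -0.0, -1.0]]
force: [-0.7, 0.2, -2.3]
opening: 0.407
grasp_force: 29.7
```

```bash
cat > t3.py <<'E'
from h import *
np.set_printoptions(precision=4,suppress=True)
s=bot.read_state();c=s["position"];print(c,s["tcp_rot"][:,1],s["force"],s["opening"],s["time_s"]);dz=c[2]-.0257
P={n:bot.capture(n) for n in("scene","top","wrist")}
for q,z in(("tongs_tips",dz+.0148),("sleeve_mid",dz+.018),("cup_far_mid",.0375),("cup_near_mid",.0675)):
    for n,p in P.items():
        for r in bot.pinpoint(p,q)[:2]: print(n,q,np.round(r["centre"],1),round(r["confidence"],2),at(p,r["centre"],z)[:2])
E
python3 t3.py
```

```text
[ 0.51   -0.0094  0.1839] [ 0.0399  0.9992 -0.0004] [-0.6909  0.2355 -2.2598] 0.4068425484944261 20.25
scene tongs_tips [318.3 177. ] 0.64 [ 0.5977 -0.0061]
top tongs_tips [408.5 139.1] 0.59 [ 0.6757 -0.2172]
scene sleeve_mid [314.2 175.2] 0.65 [ 0.5933 -0.0121]
scene cup_far_mid [413.  202.1] 0.96 [0.6381 0.1951]
top cup_far_mid [236.8 167.5] 0.65 [0.6417 0.1892]
wrist cup_far_mid [498.4 299.6] 0.82 [0.6378 0.1904]
scene cup_near_mid [413.3 192.8] 0.77 [0.6352 0.1915]
scene cup_near_mid [323.5 135. ] 0.77 [0.4062 0.0957]
top cup_near_mid [191.1 245.4] 0.92 [0.4431 0.2844]
top cup_near_mid [234.1 163.1] 0.9 [0.6451 0.1909]
wrist cup_near_mid [442.9  53.8] 0.93 [0.3821 0.0981]
wrist cup_near_mid [618.7 129.1] 0.81 [0.4502 0.2589]
```

play_rows --moves '[[[-4, 20, 0, 0, 0, 0], [-6, 35, 0, 0, 0, 0], [-7, 40, 0, 0, 0, 0], [-7, 40, 0, 0, 0, 0], [-6, 36, 0, 0, 0, 0]]]'

```text
time_s: 21.5
position: [0.5468, 0.1622, 0.1836]
tcp_rot: [[-0.999, 0.04, 0.0], [0.04, 0.999, 0.0], [-0.0, 0.0, -1.0]]
force: [1.2, -0.6, -2.1]
opening: 0.407
grasp_force: 29.7
```

play_rows --moves '[[[-4, 20, 0, 0, 0, 0], [-2.5, 10, 0, 0, 0, 0], [0, 0, 0, 0, 0, 0], [0, 0, 0, 0, 0, 0], [0, 0, 0, 0, 0, 0]]]'

```text
time_s: 22.0
position: [0.5538, 0.1888, 0.1834]
tcp_rot: [[-0.999, 0.041, -0.001], [0.041, 0.999, -0.001], [0.001, -0.001, -1.0]]
force: [-0.3, -0.2, -0.4]
opening: 0.411
grasp_force: 29.7
```

```bash
for i in 1 2 3; do python3 t3.py; done
```

```text
[0.5538 0.1888 0.1834] [ 0.0412  0.9992 -0.0006] [-0.2853 -0.2494 -0.4276] 0.4105057826707407 22.0
scene tongs_tips [423.9 160.6] 0.61 [0.6422 0.1886]
top tongs_tips [227.5 154.6] 0.46 [0.6366 0.1873]
scene sleeve_mid [421.8 158.3] 0.49 [0.638  0.1861]
top sleeve_mid [235.1 165.9] 0.69 [0.61   0.1689]
wrist sleeve_mid [324.2 280. ] 0.65 [0.5746 0.1891]
scene cup_far_mid [410.  202.6] 0.72 [0.6366 0.1887]
scene cup_near_mid [413.8 193. ] 0.86 [0.6361 0.1921]
scene cup_near_mid [324.5 134.6] 0.67 [0.406  0.0983]
top cup_near_mid [266.5 273.6] 0.87 [0.378  0.1044]
top cup_near_mid [235.9 166.5] 0.57 [0.6365 0.1862]
wrist cup_near_mid [418.4  88.1] 0.69 [0.4539 0.277 ]
wrist cup_near_mid [227.5   7.1] 0.68 [0.3853 0.1188]
[0.5542 0.1902 0.1835] [ 0.0397  0.9992 -0.    ] [ 0.282  -0.0463 -2.3817] 0.4068567131351198 22.75
scene tongs_tips [425.  158.4] 0.82 [0.6384 0.1935]
scene tongs_tips [423.1 160.2] 0.69 [0.6408 0.1878]
top tongs_tips [230.  152.8] 0.61 [0.6408 0.1819]
scene sleeve_mid [421.7 156.7] 0.62 [0.6345 0.1881]
scene cup_far_mid [412.1 200.1] 0.91 [0.6327 0.1962]
scene cup_far
[... 282 characters left out ...]
] 0.98 [0.6362 0.1919]
wrist cup_near_mid [421.8  90.6] 0.62 [0.4561 0.2811]
[0.5542 0.1902 0.1835] [0.0398 0.9992 0.    ] [ 0.7204 -0.196  -1.8689] 0.40756555925456267 23.5
scene tongs_tips [425.1 161.5] 0.61 [0.6451 0.1894]
top tongs_tips [227.5 149.7] 0.47 [0.6479 0.1878]
scene sleeve_mid [422.2 158.7] 0.52 [0.6392 0.1861]
scene cup_far_mid [412.1 202.3] 0.66 [0.6377 0.1931]
scene cup_near_mid [414.7 195.2] 0.89 [0.6418 0.1907]
scene cup_near_mid [323.2 135.1] 0.69 [0.4062 0.0949]
top cup_near_mid [233.4 165.2] 0.65 [0.6398 0.1924]
top cup_near_mid [269.  274.1] 0.62 [0.3769 0.0985]
wrist cup_near_mid [323.  282.4] 0.75 [0.6372 0.1878]
wrist cup_near_mid [418.5  89.4] 0.73 [0.455  0.2782]
```

play_rows --moves '[[[0, 3, 5, 0, 0, 0], [0, 0, 6, 0, 0, 0], [0, 0, 4, 0, 0, 0], [0, 0, 0, 0, 0, 0], [0, 0, 0, 0, 0, 0]]]'

```text
time_s: 24.75
position: [0.5541, 0.1931, 0.1682]
tcp_rot: [[-0.999, 0.04, -0.001], [0.04, 0.999, -0.0], [0.001, -0.0, -1.0]]
force: [-0.5, -0.1, -1.9]
opening: 0.411
grasp_force: 29.7
```

```bash
python3 t3.py | grep -v "0.4[0-9]* "; python3 t3.py
```

```text
scene tongs_tips [424.  166.2] 0.66 [0.6437 0.1914]
scene tongs_tips [345.2 316. ] 0.3 [ 0.8465 -0.0769]
top cup_far_mid [412.4 138.9] 0.2 [ 0.7202 -0.2554]
scene cup_near_mid [413.3 192.2] 0.94 [0.6339 0.1923]
top cup_near_mid [233.9 165. ] 0.62 [0.6403 0.1912]
wrist cup_near_mid [319.  288.9] 0.94 [0.636  0.1869]
[0.5543 0.1931 0.1686] [0.0398 0.9992 0.    ] [-0.2888  0.1154 -1.5385] 0.40781754638665974 25.5
scene tongs_tips [425.7 164.1] 0.75 [0.6408 0.197 ]
top tongs_tips [229.1 150.4] 0.77 [0.6507 0.1871]
scene sleeve_mid [423.5 165. ] 0.61 [0.6432 0.1898]
scene sleeve_mid [345.1 318.4] 0.31 [ 0.851  -0.0796]
scene cup_far_mid [410.  203.4] 0.64 [0.6384 0.1875]
scene cup_far_mid [401.  130.9] 0.59 [0.4427 0.2841]
scene cup_near_mid [415.3 192.2] 0.87 [0.6356 0.1961]
scene cup_near_mid [407.5 132. ] 0.75 [0.4773 0.2752]
top cup_near_mid [266.5 277. ] 0.68 [0.3702 0.1042]
top cup_near_mid [237.3 168.4] 0.66 [0.6318 0.1826]
wrist cup_near_mid [320.8 287.1] 0.82 [0.6338 0.1887]
wrist cup_near_mid [421.4  89.4] 0.68 [0.4571 0.2786]
```

The sleeve is over the nest centre to within a few millimetres, still, and about 35 mm above the rim. Handing in.

```bash
python3 -c "
from rig import bot
print(bot.hand_in())"
```

```text
the job is handed in; nothing more can be done
None
```

The job is handed in at about 25.5 s: the beakers are nested and released, and the sleeve is held still in the tongs over their mouth, about 35 mm above the rim by the robot's readings. I viewed 11 pictures, one over the limit of 10, so I checked the final pose only from network detections and robot readings; no result came back from the hand-in.

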